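Set and clamp the analyser ring of a bench polariscope

ROBOT

A 7-joint arm with a two-finger parallel gripper is mounted at the origin on a cart in front of the work surface, level with it; the furniture and walls round the work are solid. World frame = base frame: x ahead of the robot, y to its left, z up, the work surface at z = 0. Lengths are in m, angles in rad, forces in N, time in s.
With the tool pointing down it reaches from about 0.4 to 0.85 m from the base axis. Payload 4.5 kg.
Tool frame: the origin (TCP) lies at the very end of the fingers, on their centre line; the grasp point (between the pads) lies 19 mm behind it; z points along the fingers, y is the line along which they close (so a half turn about z gives the same grasp; the last joint's range is limited). The gripper opens to 85 mm and grips with 20 to 120 N. Pads are 22 mm wide; open, the fingers measure 114 mm over their backs; the gripper's body (76 mm by 85 mm) begins 54 mm behind the grasp point. The pads swing forward as they close: fully open they stand 13 mm farther back than shut.
Start: joints at [1.173, 0.689, -0.195, 1.565, 0.157, 0.902, -0.215], TCP at [0.262, -0.568, 0.231] pointing down, gripper open.
Joint ranges: [-3.01, 3.01], [-0.46, 2.08], [-1.47, 1.51], [0.13, 2.56], [-1, 4.14], [0.04, 2.09], [-2.66, 2.66]. Speed limits (rad/s): [2.57, 2.57, 3.14, 3.14, 3.14, 3.14, 3.14].

INTERFACE

Orientations are given as a unit quaternion [x, y, z, w].
In Python, from plant import * gives the robot as it stands. The module is installed in compiled form; this text tells all that it offers.
- The arm moves only by the tool arm_command, never from a script. Its arguments are lists of equal length, an entry for each row: "translation": the shift along the world's x, y, z in mm, a list of three; "dr": the turn, a rotation vector about the world's x, y, z in rad, a list of three. In form: {"translation": [[dx, dy, dz], ...], "dr": [[rx, ry, rz], ...]}. A call has 1 to 10 rows; each row shifts and turns the commanded pose from where the row before left it; what a row does not reach is not made up. A row lasts 1/10 s, in which the tool goes at most 50 mm and 8.59 degrees, less where a joint would pass 70% of its speed; a pose out of reach is approached as far as the arm can. A call is refused whole if a number of a shift passes 50 or a number of a turn 0.15, either way. A call with a gripper value outside its range is refused whole. "gripper" is the finger opening in mm, from 0 to 85.4, set as the call begins (left out, the last holds). The fingers move at their own pace and stop on an object; the grip force is fixed at half the most. Time passes only in rows, so rows that do not move let the fingers close. It gives the time, the measured TCP pose, the force, the opening and the grip force at its end, in the units of the state.
- get_state(): the state, without advancing time (a new reading comes with each control period).
- capture(name): name is "side" or "top"; returns a dict with "frame" (400x640x3 uint8, red, green, blue), "camera_matrix" (3x3 intrinsics, pixels), "D" ([k1, k2, p1, p2, k3] as OpenCV has them; the pictures are not rectified), "view" (4x4, takes a point from world to camera coordinates). Camera axes: x right, y up, looking along -z (the intrinsics and any distortion apply to the point x, -y, -z); pixel columns grow to the right and rows downward; lengths in m; the calibration is good to about 2 mm. A picture is of the moment at which its call begins. There is no depth.
- close_job(): hands the job in; it is judged then, once.
Trained networks look in a picture, given as the dict that the camera call returned (one of the last four; its "shot" number tells which), for a name from the list of things; names that differ only in an ending like _2 or _b are one class to them, and where a whole thing is asked for, a point or a joint stands for the part that bears it (a point fixed in the world has none). Each returns a list of dicts, best first, with "confidence" (0 to 1); they miss things now and then, are a little off and sometimes report something else, mostly with a low value. They report only what shows in the picture. A call takes as long as a camera call.
- cut_out(picture, label): "region" (400x640 bool, what is visible of it) and "rect" ([left, top, width, height] in pixels, round what is visible of it).
- tip_of(picture, label): "xy" ([column, row] in pixels: a listed point, or the origin of a listed thing).
The state is a dict: "clock": time; "qpos": joint angles; "joint_vel": joint speeds; "tau": joint torques, N m; "eef_pos": TCP position; "tcp_rot": TCP orientation; "ft_force": force on the tool from outside, world axes, zero at the start; "torque": the same for the moment, N m; "grip_width": opening from 0.0 (shut) to 1.0 (fully open); "gripper_force": force on a finger pad.
Only numpy, scipy, OpenCV 4.12 (cv2) and the standard library are available. Lean on these libraries where they do the work, as an engineer would, in place of code of your own. Each camera call takes 0.05 s, during which the arm holds its last target. There are 200 camera calls.

TASK

With the fingertips, gently push the knob of the long lever round its arc until the polariscope's pointer stands at the set-point marker on its scale, then push the small clamp lever round against its stop to secure the setting. Leave the marker where it is and do not move or pick up the parts standing round the instrument.

Things in the scene. Friction and masses are not known exactly. Their poses are not given: they have to be found in the camera images.
- polariscope: Bench polariscope fixed to the table: square base plate 200 x 200 x 10 mm, a grey drum, a black scale flange (diameter 164 mm, top 50 mm up), over it the turning ring. Origin: on the ring's vertical turning axis, at table height. x axis: from the origin through the middle of the scale, which lies on the side away from the robot; y to the left of that, z up.
- lever_knob (a point): Centre of the black upright knob of the ring's long lever: diameter 14 mm, from 66 to 98 mm above the table, 97 mm from the ring's axis, opposite the pointer (on the robot's side). The arm below it is 10 mm wide, its top at 64 mm; the ring's top is at 62 mm (65 at the pointer). About 2.5 N sideways moves it along its arc; it stays where it is left. Site x axis: parallel to the pointer.
- pointer_tip (a point): Tip of the thin steel pointer on the ring, 79.5 mm from the ring's axis and 62 mm above the table; the point's x axis points outward along the pointer.
- analyser_ring (a joint): Turn of the ring about the vertical axis, in rad, counter-clockwise from above positive. 0: pointer along the polariscope's +x and lever along its -x. Range -1.2 to 0.9; starts well clockwise (less) of the marker.
- marker_mid (a point): Top centre of the set-point marker: a small steel block, 10 mm wide along the rim, 18 mm deep, top 54 mm above the table, with a dark centre line, clipped to the rim of the scale flange, 92 mm from the ring's axis. It slides if pushed and is to be left alone. Site x axis: outward from the ring's axis through the marker's middle.
- set_marker (a joint): Angle of the set-point marker about the ring's axis, in rad, counted as joint analyser_ring: when the two are equal, the pointer is at the middle of the marker.
- clamp_knob (a point): Centre of the upright black knob of the small clamp lever: diameter 12 mm, from 66 to 96 mm above the table, 52 mm from the clamp's vertical pivot, which lies at x 0, y -106 mm in the polariscope's frame. The arm below it has its top at 65 mm, the pivot's hub at 68 mm. About 2 N sideways moves the knob along its arc; it stays where it is left.
- clamp_lever (a joint): Turn of the clamp lever in rad, counter-clockwise from above positive. 0: open, the lever points along the polariscope's -y; 1.3: clamped, against its stop, the lever points nearly along +x. Starts open, at 0 to 0.25.
- coil: Loose wound bobbin with green winding, about 58 x 38 x 29 mm, standing beside the instrument, to be left alone; origin under its middle.
- loupe: Loose black bench loupe, diameter 38 mm, 32 mm tall, standing beside the instrument, to be left alone; origin under its middle.
- resistor_can: Loose round reference resistor can, diameter 48 mm, 69 mm tall, with terminals on top, standing beside the instrument, to be left alone; origin under its middle.

How it is judged:
On the way, in this order (a step that is already met when the one before it is completed fails the run):
1. the pointer stands at the set-point marker, the clamp lever still open (angle between the x axis of pointer_tip and the x axis of marker_mid, either way round below 0.06 rad and velocity of joint analyser_ring between -0.05 and 0.05 rad/s and value of joint clamp_lever below 0.5 rad), for 0.2 s.
2. the clamp lever is against its stop, the pointer still at the marker (value of joint clamp_lever above 1.2 rad and angle between the x axis of pointer_tip and the x axis of marker_mid, either way round below 0.06 rad), for 0.2 s.
At the end, for the whole second after the job is handed in: The pointer stands within 0.06 rad (about 5 mm at the scale's rim) of the marker's centre line, the clamp lever is within 0.1 rad of its stop, and the marker is within 4 mm of where it was (all of step 2 and distance of marker_mid from where it was at the start of the episode below 0.004 m); the robot touches nothing.
It fails at once if the set-point marker is pushed along (more than 4 mm) (distance of marker_mid from where it was at the start of the episode above 0.004 m).
It fails at once if the fingers push the instrument with more than 60 N (contact force between the fingers and polariscope above 60 N).
It fails at once if a part standing round the instrument is moved by more than 15 mm or lifted (distance of any of coil, loupe, resistor_can from where it was at the start of the episode above 0.015 m).
It also fails if it takes over 54 s, if anything falls off the work surface, if the arm or the gripper's body presses on something with over 40 N, if the wrist force passes 120 N, or if a joint passes its speed limit or range.

## Working session

There is one attempt and no reset: what is moved stays moved. The work goes in short steps, Python scripts to look and compute and a tool call to move; the robot and the scene stay as the last step left them, time stands still between calls to the robot, and variables do not carry over. Pictures are saved under pics/ and viewed, at most 10 in all, crops included, and the job is handed in when it is done.

Besides the shell and the picture viewer there is one more tool, called after "Request:" as name(argument=value, ...), one argument or row to a line, values as JSON. arm_command: Moves the arm, as the interface text tells. Its arguments: {"type":"object","properties":{"translation":{"type":"array","items":{"type":"array","items":{"type":"number"}}},"dr":{"type":"array","items":{"type":"array","items":{"type":"number"}}},"gripper":{"type":"number"}},"required":["translation","dr"]}

```bash
mkdir -p pics; cat > h.py <<'E'
from plant import *
import numpy as np, cv2
def ray(p,xy):
    K=np.array(p["camera_matrix"]);V=np.array(p["view"])
    u=cv2.undistortPoints(np.array([[xy]],float),K,np.array(p["D"],float))[0,0]
    d=V[:3,:3].T@np.array([u[0],-u[1],-1.]);o=-V[:3,:3].T@V[:3,3]
    return o,d
def atz(p,xy,z):
    o,d=ray(p,xy);return (o+d*(z-o[2])/d[2])[:3]
def px(p,X):
    V=np.array(p["view"]);c=(V[:3,:3]@np.array(X).T).T+V[:3,3] if np.ndim(X)>1 else V[:3,:3]@np.array(X)+V[:3,3]
    c=np.atleast_2d(c)*[1,-1,-1]
    return cv2.projectPoints(c,np.zeros(3),np.zeros(3),np.array(p["camera_matrix"]),np.array(p["D"],float))[0][:,0]
Z=dict(polariscope=0,lever_knob=.082,pointer_tip=.062,marker_mid=.054,clamp_knob=.081,coil=0,loupe=0,resistor_can=0)
def look(names=Z,cams=("top","side")):
    ps={}
    for c in cams:
        p=ps[c]=capture(c)
        for n in names:
            for r in tip_of(p,n)[:2]:
                print(c,n,np.round(r["xy"],1),round(r["confidence"],2),np.round(atz(p,r["xy"],Z[n])*1000,1))
    return ps
E
python3 - <<'E'
from h import *
ps=look()
for c in ps: cv2.imwrite(f"pics/{c}0.png",ps[c]["frame"][:,:,::-1]); print(ray(ps[c],(320,200)))
print(get_state())
E
```

```text
top polariscope [306.3 221.2] 0.65 [535.4  80.1   0. ]
top lever_knob [281.8 256.8] 0.86 [455.7 133.2  82. ]
top pointer_tip [318.9 191.2] 0.83 [603.   50.4  62. ]
top marker_mid [298.3 176.1] 0.45 [638.7  97.7  54. ]
top clamp_knob [371.5 208.1] 0.59 [563.3 -66.7  81. ]
top coil [224.1 206.2] 0.72 [572.1 280.5   0. ]
top loupe [276.4 152.2] 0.76 [704.6 153.3   0. ]
top loupe [227.4 267.7] 0.64 [422.9 271.5   0. ]
top resistor_can [225.9 268.7] 0.77 [420.5 275.1   0. ]
side polariscope [296.2 254.4] 0.78 [532.   77.1   0. ]
side lever_knob [244.4 226.7] 0.79 [446.2 123.6  82. ]
side lever_knob [235.6 214.8] 0.31 [467.5 167.2  82. ]
side pointer_tip [335.7 217.3] 0.66 [605.5  39.6  62. ]
side marker_mid [248.8 224.9] 0.7 [490.5 158.   54. ]
side marker_mid [312.2 208.1] 0.59 [619.9 107.1  54. ]
side clamp_knob [378.7 235.9] 0.89 [567.7 -75.5  81. ]
side coil [233.9 213.7] 0.56 [573.4 287.8   0. ]
side loupe [318.2 209.3] 0.76 [707.  155.8   0. ]
side resistor_can [184.7 244.7] 0.65 [422.4 269.4   0. ]
(array([0.52355504, 0.06542142, 0.9656047 ]), array([ 0.06546599, -0.01933136, -0.99784404]))
(array([-0.05633001, -0.40359243,  0.49275531]), array([ 0.72466713,  0.52694212, -0.4443079 ]))
{'clock': 0.9, 'qpos': array([ 1.17278309,  0.68905035, -0.19459053,  1.56532364,  0.15728022,
        0.9024911 , -0.21506536]), 'joint_vel': array([-5.01747707e-04,  1.97779168e-03,  7.18379619e-04, -4.82828806e-05,
       -1.52738737e-03, -1.19093373e-03,  5.53166982e-04]), 'tau': array([-1.76757585e-04, -5.39538288e+01, -1.26691014e+00, -1.58885711e+01,
        1.00217483e-02,  1.33497262e-03, -4.97288738e-06]), 'eef_pos': array([ 0.26160431, -0.56763614,  0.23134117]), 'tcp_rot': array([9.76778245e-01, 2.14252788e-01, 2.03769131e-05, 5.03784674e-05]), 'ft_force': array([-0.08353666, -0.47785091, -0.58208978]), 'torque': array([-0.02292831,  0.03723472, -0.00062121]), 'gripper_force': 0.0, 'grip_width': 0.9966391461232588}
```

```bash
python3 - <<'E'
from h import *
p=capture("top");cv2.imwrite("pics/t1.png",cv2.resize(p["frame"][120:300,200:420,::-1],None,fx=3.3,fy=3.3,interpolation=cv2.INTER_CUBIC))
E
```

```text
(no output)
```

View pics/t1.png

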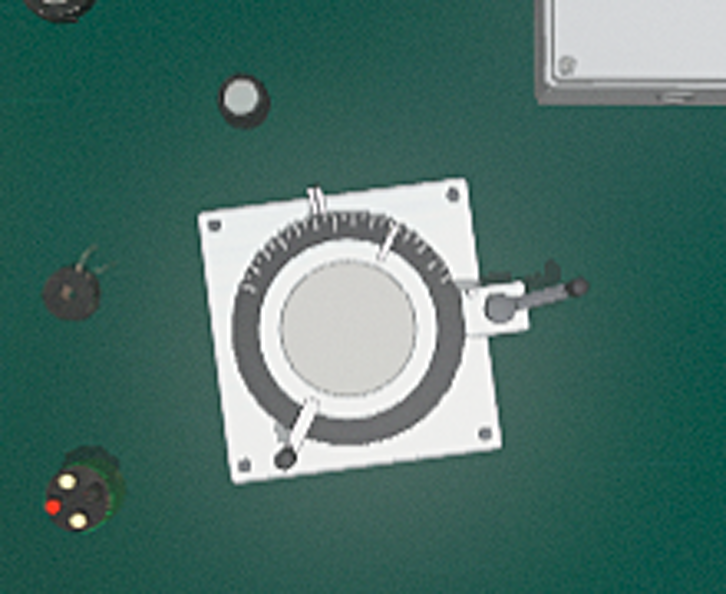

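View pics/side0.png

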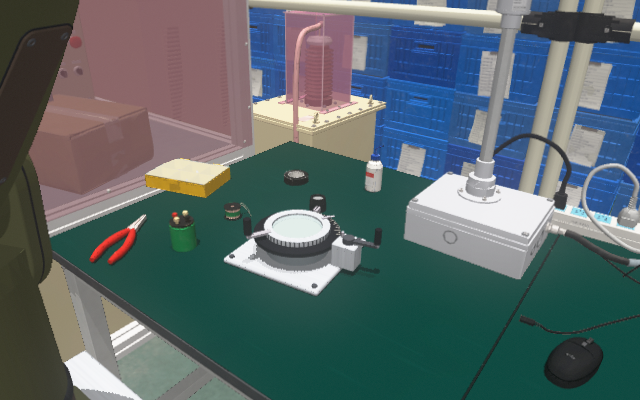

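The top view shows the plate corners at crop (198,213), (467,178), (502,447) and (233,483). The marker is near (316,200), the pointer tip near (394,228), the lever knob near (285,457), and the open clamp knob near (578,288) on the right. The can, coil and loupe stand well away on the left. I'll refine the geometry next.

```bash
python3 - <<'E'
from h import *
p=capture("top");f=lambda x,y:(200+x/3.3-.35,120+y/3.3-.35)
C=np.array([atz(p,f(*c),.01) for c in [(198,213),(467,178),(502,447),(233,483)]]);o=C.mean(0)
d=(C[0]-C[3]+C[1]-C[2]);yaw=np.arctan2(d[1],d[0]);print("plate",o*1000,yaw,np.linalg.norm(C-np.roll(C,1,0),axis=1))
c=atz(p,f(345,327),.062)
print("disc centre",c*1000); 
for n,q,z in [("marker",(316,200),.054),("tip",(396,228),.062),("knob",(285,457),.098),("clampknob",(578,287),.096),("hub",(500,306),.068)]:
    X=atz(p,f(*q),z);v=X-o;a=np.arctan2(v[1],v[0])-yaw
    print(n,np.round(X*1000,1),"r",np.hypot(*v[:2])*1000,"ang",a, a+np.pi)
pv=o[:2]+.106*np.array([np.sin(yaw),-np.cos(yaw)]);print("pivot",pv)
for n in ("marker_mid","pointer_tip","lever_knob"):
    for r in tip_of(p,n): 
        X=atz(p,r["xy"],Z[n]);v=X-o;print(n,np.round(X*1000,1),np.hypot(*v[:2]),np.arctan2(v[1],v[0])-yaw)
E
```

```text
plate [539.21204415  81.36258526  10.        ] 0.12835483408319898 [0.19834567 0.198729   0.1980285  0.19701036]
disc centre [540.21763684  83.93806805  62.        ]
marker [629.  104.3  54. ] r 92.70971125514826 ang 0.12181910985230032 3.2634117634420936
tip [608.6  48.6  62. ] r 76.69826073402153 ang -0.5689974008071164 2.5725952527826768
knob [454.  122.8  98. ] r 94.77166530466228 ang 2.5607687858650934 5.7023614394548865
clampknob [565.9 -71.8  96. ] r 155.47853500217929 ang -1.5267094085810486 1.6148832450087445
hub [554.3 -22.4  68. ] r 104.87203454042448 ang -1.554816836693732 1.586775816896061
pivot [ 0.55278033 -0.02376544]
marker_mid [638.9  96.5  54. ] 0.10082089387044764 0.02240415008722471
pointer_tip [607.8  55.2  62. ] 0.07339558059664758 -0.4934973677743569
lever_knob [451.9 128.8  82. ] 0.09935186848596717 2.5159748922387504
```

Fitted geometry:

| Quantity | Value |
|---|---|
| Ring axis | ≈ (539.5, 82) mm |
| Yaw | 0.128 rad |
| Ring angle | ≈ -0.57 rad |
| Marker angle | ≈ 0.12 rad |
| Clamp | ≈ 0.13 rad |

The lever knob has to move from about (452,124) to (445,58). I'll close the fingers and go to its +y side.

Request:
arm_command(
  translation=[
    [25, 35, 0],
    [25, 40, 0],
    [25, 40, 0],
    [25, 40, 0],
    [25, 40, 0],
    [25, 40, 0],
    [25, 40, 0],
    [25, 40, 0],
    [0, 45, 0],
    [0, 45, 0],
  ],
  dr=[
    [0, 0, -0.1],
    [0, 0, -0.1],
    [0, 0, -0.1],
    [0, 0, -0.132],
    [0, 0, 0],
    [0, 0, 0],
    [0, 0, 0],
    [0, 0, 0],
    [0, 0, 0],
    [0, 0, 0],
  ],
  gripper=0,
)

```text
clock: 2.15
eef_pos: [0.4624, -0.1606, 0.2314]
tcp_rot: [1.0, 0.0, 0.001, -0.0]
ft_force: [0.4, 0.2, 1.0]
grip_width: 0.002
gripper_force: 0.0
```

Request:
arm_command(
  translation=[
    [0, 45, 0],
    [0, 45, 0],
    [0, 45, 0],
    [0, 45, 0],
    [0, 45, 0],
    [0, 45, 0],
    [0, 45, 0],
    [0, 20, 0],
    [0, 0, 0],
    [0, 0, 0],
  ],
  dr=[
    [0, 0, 0],
    [0, 0, 0],
    [0, 0, 0],
    [0, 0, 0],
    [0, 0, 0],
    [0, 0, 0],
    [0, 0, 0],
    [0, 0, 0],
    [0, 0, 0],
    [0, 0, 0],
  ],
)

```text
clock: 3.15
eef_pos: [0.4615, 0.1721, 0.2313]
tcp_rot: [1.0, 0.0, -0.0, 0.0]
ft_force: [-0.2, -0.9, 0.8]
grip_width: 0.002
gripper_force: 0.0
```

Request:
arm_command(
  translation=[
    [-3, 0, -35],
    [-3, 0, -35],
    [-2, 0, -35],
    [0, 0, -30],
    [0, 0, -20],
    [0, 0, 0],
    [0, 0, 0],
  ],
  dr=[
    [0, 0, 0],
    [0, 0, 0],
    [0, 0, 0],
    [0, 0, 0],
    [0, 0, 0],
    [0, 0, 0],
    [0, 0, 0],
  ],
)

```text
clock: 3.85
eef_pos: [0.4539, 0.1709, 0.0767]
tcp_rot: [1.0, -0.001, -0.0, 0.001]
ft_force: [-1.0, 0.3, 0.5]
grip_width: -0.001
gripper_force: 0.0
```

```bash
python3 - <<'E'
from h import *
p=capture("top");cv2.imwrite("pics/t2.png",cv2.resize(p["frame"][120:300,200:420,::-1],None,fx=3.3,fy=3.3,interpolation=cv2.INTER_CUBIC))
E
```

```text
(no output)
```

View pics/t2.png

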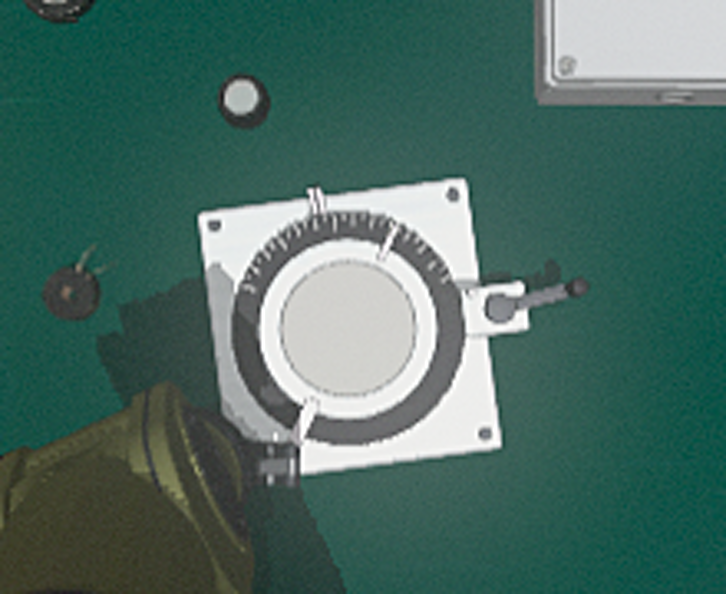

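The arm covers only the lower left. The pointer at (392,235) and the marker at (316,200) stay visible. Starting the push.

Request:
arm_command(
  translation=[
    [0, -6, 0],
    [0, -6, 0],
    [0, -6, 0],
    [-1, -5, 0],
    [-1, -5, 0],
    [-1, -5, 0],
    [-1, -5, 0],
    [-1, -5, 0],
    [-1, -5, 0],
    [0, 0, 0],
  ],
  dr=[
    [0, 0, 0],
    [0, 0, 0],
    [0, 0, 0],
    [0, 0, 0],
    [0, 0, 0],
    [0, 0, 0],
    [0, 0, 0],
    [0, 0, 0],
    [0, 0, 0],
    [0, 0, 0],
  ],
)

```text
clock: 4.9
eef_pos: [0.4471, 0.1233, 0.0762]
tcp_rot: [1.0, -0.001, -0.0, 0.0]
ft_force: [0.0, -0.1, 0.2]
grip_width: -0.005
gripper_force: 0.2
```

```bash
cat > m.py <<'E'
from h import *
import sys
# unwrap the top view about the ring axis: pointer strip (z 62, r 58..79) and marker strip (z 54, r 84..100)
o=np.array([.5394,.0818]);yaw=.1284
p=capture("top")
A=np.linspace(-.8,.5,520)
rows=[]
for z,rs in ((.054,np.arange(.101,.0825,-.0003)),(.062,np.arange(.0815,.058,-.0003))):
    X=np.array([[[o[0]+r*np.cos(a+yaw),o[1]+r*np.sin(a+yaw),z] for a in A] for r in rs])
    q=px(p,X.reshape(-1,3)).reshape(len(rs),len(A),2).astype(np.float32)
    rows.append(cv2.remap(p["frame"],q[:,:,0],q[:,:,1],cv2.INTER_LINEAR))
im=np.vstack(rows)[:,::-1]; cv2.imwrite(f"pics/{sys.argv[1]}.png",cv2.resize(im[:,:,::-1],(780,420)))
g=rows[1].mean(2)[10:45].mean(0);g2=rows[0].mean(2)[:25].mean(0)
print("pointer profile peak",A[np.argmax(cv2.GaussianBlur(g[None],(15,1),0))])
print(np.round(g[::10]).astype(int));print(np.round(g2[::10]).astype(int))
print(get_state()["eef_pos"],get_state()["ft_force"])
E
python3 m.py u1
```

```text
pointer profile peak -0.3341040462427746
[121 120 101 111 143 124  99 111 114  97 114 174 117  94 110 115  91 102
 202 229 128  98 105  97 116 134 124  91 118 112  95 111 173 107  91 112
 103  93 108 147 116  91 104 117  94 108 140 109  93 111 113  93]
[236 237 237 236 235 235 234 234 234 235 234 235 236 237 236 232 226 217
 208 197 181 157 136 124 119 111 111 107  95  94  85  88  88  91 106 191
 183 179 202 106 117 135 147 158 164 184 202 218 230 234 236 236]
[0.44796766 0.12344116 0.07630384] [ 0.02407565 -0.68736544  0.60966906]
```

View pics/u1.png

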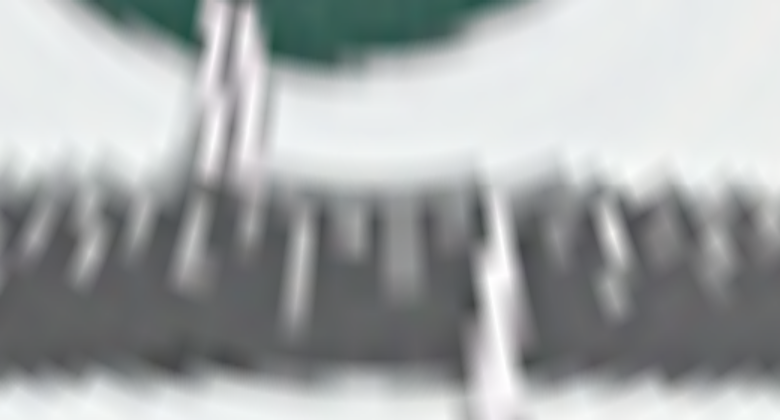

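In the unwrapped view the marker centre line is at column ~233 (0.115 rad) and the pointer at ~497 (-0.33 rad), so about 0.44 rad remains, or ~43 mm in y. I'll go most of the way and measure again.

Request:
arm_command(
  translation=[
    [0, -5, 0],
    [-1, -5, 0],
    [-1, -5, 0],
    [0, -5, 0],
    [0, -5, 0],
    [0, -5, 0],
    [0, -3, 0],
    [0, -2, 0],
    [0, 0, 0],
    [0, 0, 0],
  ],
  dr=[
    [0, 0, 0],
    [0, 0, 0],
    [0, 0, 0],
    [0, 0, 0],
    [0, 0, 0],
    [0, 0, 0],
    [0, 0, 0],
    [0, 0, 0],
    [0, 0, 0],
    [0, 0, 0],
  ],
)

```text
clock: 5.95
eef_pos: [0.4464, 0.0889, 0.0764]
tcp_rot: [1.0, -0.0, 0.001, 0.0]
ft_force: [-0.2, -0.1, 0.4]
grip_width: 0.0
gripper_force: 0.0
```

```bash
python3 m.py u2
```

```text
pointer profile peak 0.026589595375722475
[120 120 100 110 142 125  97 109 114  98 115 175 116  94 109 114  96 110
 145 118  93 108 108  97 115 133 124  90 117 112  94 102 179 238 143  96
  99  92 107 146 116  92 104 115  94 108 140 109  93 111 113  93]
[236 236 237 236 235 235 234 234 234 234 234 235 236 237 236 233 226 218
 208 198 181 157 136 124 117 110 110 105  95  94  85  88  88  89 107 191
 182 179 203 106 118 134 147 159 165 182 202 218 229 234 236 236]
[0.44633985 0.088973   0.07642496] [0.89287797 0.49169675 0.72832887]
```

View pics/u2.png

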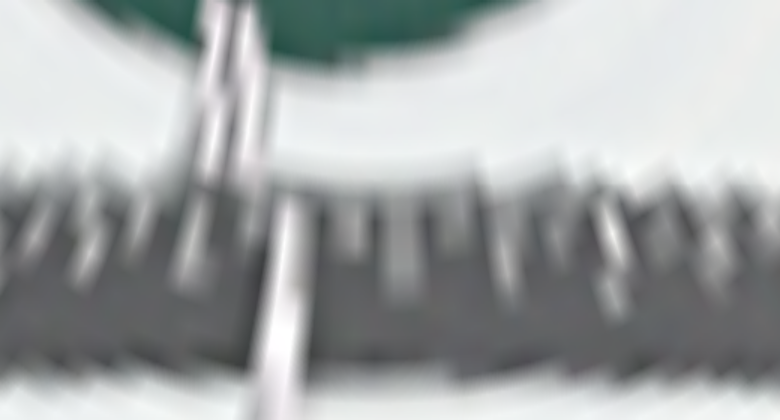

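Pointer tip is now at column ~288 and the marker line at ~233, so roughly 0.1 rad (9 mm at the knob) is left.

Request:
arm_command(
  translation=[
    [0, -3, 0],
    [0, -3, 0],
    [0, -2, 0],
    [0, -1, 0],
    [0, 0, 0],
    [0, 0, 0],
  ],
  dr=[
    [0, 0, 0],
    [0, 0, 0],
    [0, 0, 0],
    [0, 0, 0],
    [0, 0, 0],
    [0, 0, 0],
  ],
)

```text
clock: 6.6
eef_pos: [0.4458, 0.0804, 0.0764]
tcp_rot: [1.0, -0.0, 0.0, -0.0]
ft_force: [1.5, 2.9, -0.2]
grip_width: 0.001
gripper_force: 1.1
```

```bash
python3 m.py u3; python3 - <<'E'
from h import *
ps=look(["pointer_tip","marker_mid"])
T=cv2.resize(ps["top"]["frame"][160:240,270:350],None,fx=5,fy=5,interpolation=cv2.INTER_CUBIC)
S=cv2.resize(ps["side"]["frame"][190:270,260:340],None,fx=5,fy=5,interpolation=cv2.INTER_CUBIC)
cv2.imwrite("pics/c3.png",cv2.resize(np.vstack([np.hstack([T,S])[:,:,::-1],cv2.resize(cv2.imread("pics/u3.png"),(800,200))]),None,fx=1,fy=1))
E
```

```text
pointer profile peak 0.11425818882466277
[120 120 100 112 142 124  98 108 113  98 115 174 116  95 109 115  96 109
 145 118  94 108 107  96 115 133 124  90 118 113  96 111 173 105  84 115
 209 208 119 138 113  90 104 116  93 108 140 109  92 109 113  94]
[236 237 236 236 236 235 234 234 234 234 235 235 236 236 236 233 226 218
 208 197 181 157 135 125 118 113 111 106  96  95  85  86  89  91 106 192
 183 179 202 105 118 134 148 158 165 183 203 218 230 234 236 236]
[0.44566858 0.08039197 0.07635704] [1.9758361  2.88344577 0.42103732]
top pointer_tip [293.6 186. ] 0.74 [614.9 108.1  62. ]
top marker_mid [299. 175.] 0.36 [641.2  96.   54. ]
side pointer_tip [314.  209.1] 0.98 [606.4  92.4  62. ]
```

View pics/c3.png

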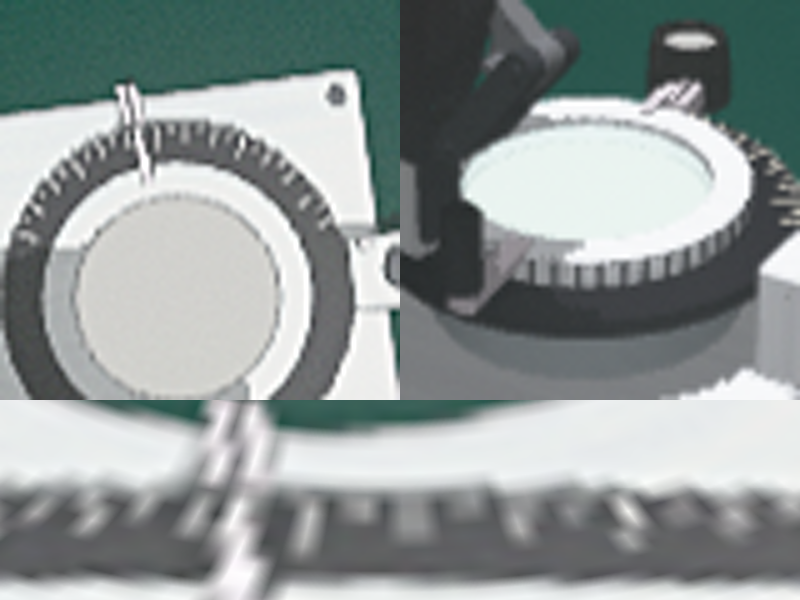

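The pointer lines up with the marker line to within about 0.02 rad, slightly short (about 1 px in the top crop). I'll nudge it 2 mm more, retreat toward +y, and check again.

Request:
arm_command(
  translation=[
    [0, -1, 0],
    [0, -1, 0],
    [0, 0, 0],
    [0, 0, 0],
    [0, 0, 0],
    [0, 8, 0],
    [0, 20, 0],
    [0, 15, 15],
    [0, 0, 40],
    [0, 0, 40],
  ],
  dr=[
    [0, 0, 0],
    [0, 0, 0],
    [0, 0, 0],
    [0, 0, 0],
    [0, 0, 0],
    [0, 0, 0],
    [0, 0, 0],
    [0, 0, 0],
    [0, 0, 0],
    [0, 0, 0],
  ],
)

```text
clock: 7.95
eef_pos: [0.4433, 0.1213, 0.1715]
tcp_rot: [1.0, 0.0, -0.003, 0.001]
ft_force: [0.6, 0.1, 0.3]
grip_width: -0.001
gripper_force: 0.0
```

```bash
python3 m.py u4; python3 - <<'E'
from h import *
p=capture("top")
T=cv2.resize(p["frame"][165:215,275:345],None,fx=10,fy=10,interpolation=cv2.INTER_CUBIC)
cv2.imwrite("pics/c4.png",T[:,:,::-1])
E
```

```text
pointer profile peak 0.1368015414258188
[120 120 102 112 143 125 100 111 114  98 115 175 116  95 110 115  98 109
 145 117  94 109 108  97 115 133 124  91 118 112  96 111 173 106  87 104
 138 216 205 144 109  89 104 116  93 109 142 109  93 110 113  94]
[236 237 236 236 235 235 234 234 234 234 235 235 236 236 236 233 226 218
 207 197 181 157 135 123 118 113 110 105  94  94  86  89  90  90 106 191
 183 179 202 106 118 135 147 158 165 183 202 218 230 235 235 236]
[0.4464591  0.1217437  0.17695906] [0.76962016 0.66789667 3.34715795]
```

View pics/c4.png

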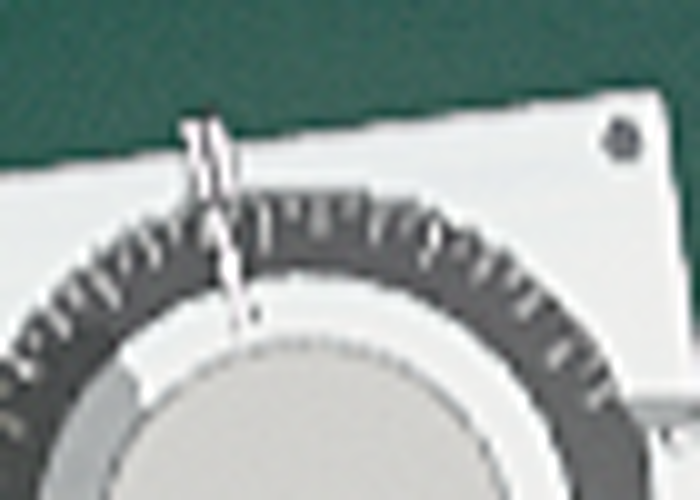

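The pointer line meets the marker's centre line, offset about 0.01–0.02 rad. Next is the clamp: I'll go behind its knob at (566,-72), turning the tool so a finger face points along the push.

Request:
arm_command(
  translation=[
    [15, -34, 0],
    [15, -34, 0],
    [15, -34, 0],
    [15, -34, 0],
    [15, -34, 0],
    [15, -34, 0],
    [0, 0, 0],
    [0, 0, 0],
    [0, 0, -30],
    [0, 0, -20],
  ],
  dr=[
    [0, 0, -0.13],
    [0, 0, -0.13],
    [0, 0, -0.13],
    [0, 0, -0.13],
    [0, 0, -0.13],
    [0, 0, -0.13],
    [0, 0, -0.13],
    [0, 0, -0.13],
    [0, 0, 0],
    [0, 0, 0],
  ],
)

```text
clock: 9.05
eef_pos: [0.5337, -0.0823, 0.1195]
tcp_rot: [0.868, -0.497, -0.002, 0.001]
ft_force: [0.1, 0.3, -0.3]
grip_width: -0.0
gripper_force: 0.0
```

Request:
arm_command(
  translation=[
    [0, 0, -20],
    [0, 0, -20],
    [0, 0, -11],
    [0, 0, 0],
    [0, 0, 0],
  ],
  dr=[
    [0, 0, 0],
    [0, 0, 0],
    [0, 0, 0],
    [0, 0, 0],
    [0, 0, 0],
  ],
)

```text
clock: 9.55
eef_pos: [0.5352, -0.0827, 0.0704]
tcp_rot: [0.868, -0.497, -0.0, 0.0]
ft_force: [-0.2, 0.2, 0.4]
grip_width: -0.003
gripper_force: 0.0
```

```bash
python3 - <<'E'
from h import *
print(get_state()["qpos"])
c=np.array([553,-24]);pos=get_state()["eef_pos"][:2]*1000
for f in np.linspace(-1.311,-.14,11):
    u=np.array([np.cos(f),np.sin(f)]);t=np.array([-u[1],u[0]]);q=c+52*u-21*t
    print(round(f,2),np.round(q),np.round(q-pos,1));pos=q
p=capture("side");cv2.imwrite("pics/s5.png",cv2.resize(p["frame"][150:300,250:450,::-1],None,fx=3.5,fy=3.5,interpolation=cv2.INTER_CUBIC))
E
```

```text
[-0.02413156  0.84292663  0.1562165   1.94851172 -0.32219828  0.37480785
 -2.2296774 ]
-1.31 [546. -80.] [10.8  3.1]
-1.19 [553. -80.] [ 6.5 -0.4]
-1.08 [559. -80.] [6.6 0.3]
-0.96 [566. -79.] [6.5 1.1]
-0.84 [572. -77.] [6.3 1.9]
-0.73 [578. -74.] [6.  2.6]
-0.61 [584. -71.] [5.7 3.3]
-0.49 [589. -67.] [5.3 3.9]
-0.37 [594. -63.] [4.8 4.5]
-0.26 [598. -58.] [4.2 5. ]
-0.14 [602. -52.] [3.6 5.5]
```

View pics/s5.png

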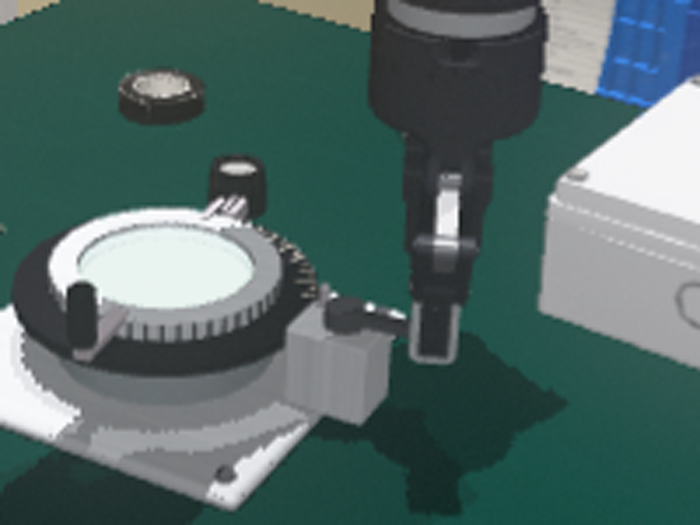

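The fingers stand in front of the clamp knob with the lever arm visible just behind them. Raising 4 mm and pushing along the arc.

Request:
arm_command(
  translation=[
    [4, 1, 4],
    [7, 2, 0],
    [6, 0, 0],
    [7, 0, 0],
    [6, 1, 0],
    [6, 2, 0],
    [6, 3, 0],
    [6, 3, 0],
    [0, 0, 0],
    [0, 0, 0],
  ],
  dr=[
    [0, 0, 0],
    [0, 0, 0],
    [0, 0, 0.1],
    [0, 0, 0.1],
    [0, 0, 0.1],
    [0, 0, 0.1],
    [0, 0, 0.1],
    [0, 0, 0.1],
    [0, 0, 0],
    [0, 0, 0],
  ],
)

```text
clock: 10.6
eef_pos: [0.5843, -0.0705, 0.0747]
tcp_rot: [0.976, -0.219, 0.001, -0.0]
ft_force: [0.2, -0.1, -0.3]
grip_width: -0.0
gripper_force: 0.0
```

Request:
arm_command(
  translation=[
    [5, 4, 0],
    [5, 4, 0],
    [4, 5, 0],
    [3, 4, 0],
    [0, 0, 0],
    [0, 0, 0],
  ],
  dr=[
    [0, 0, 0.1],
    [0, 0, 0.1],
    [0, 0, 0.1],
    [0, 0, 0.1],
    [0, 0, 0],
    [0, 0, 0],
  ],
)

```text
clock: 11.2
eef_pos: [0.6008, -0.0537, 0.0745]
tcp_rot: [1.0, -0.022, 0.0, 0.0]
ft_force: [0.0, -1.2, -0.3]
grip_width: -0.002
gripper_force: 0.2
```

Now I'll press in small steps until the stop shows up in the force.

Request:
arm_command(
  translation=[
    [0, 2, 0],
    [0, 2, 0],
    [0, 0, 0],
    [0, 0, 0],
  ],
  dr=[
    [0, 0, 0],
    [0, 0, 0],
    [0, 0, 0],
    [0, 0, 0],
  ],
)

```text
clock: 11.6
eef_pos: [0.601, -0.0498, 0.0745]
tcp_rot: [1.0, -0.02, 0.0, 0.0]
ft_force: [1.6, -2.9, 1.4]
grip_width: 0.0
gripper_force: 1.1
```

Request:
arm_command(
  translation=[
    [0, 1, 0],
    [0, 1, 0],
    [0, 0, 0],
    [0, 0, 0],
  ],
  dr=[
    [0, 0, 0],
    [0, 0, 0],
    [0, 0, 0],
    [0, 0, 0],
  ],
)

```text
clock: 12.0
eef_pos: [0.6008, -0.0489, 0.0745]
tcp_rot: [1.0, -0.021, 0.0, 0.001]
ft_force: [1.9, -5.0, 0.4]
grip_width: -0.002
gripper_force: 2.4
```

Request:
arm_command(
  translation=[
    [0, 1, 0],
    [0, 1, 0],
    [0, 1, 0],
    [0, 0, 0],
    [0, 0, 0],
  ],
  dr=[
    [0, 0, 0],
    [0, 0, 0],
    [0, 0, 0],
    [0, 0, 0],
    [0, 0, 0],
  ],
)

```text
clock: 12.5
eef_pos: [0.6008, -0.0487, 0.0745]
tcp_rot: [1.0, -0.022, 0.0, 0.002]
ft_force: [2.2, -8.0, 0.5]
grip_width: 0.0
gripper_force: 4.5
```

The tool is held (3 mm commanded, 0.2 mm moved, force up to 8 N), so the clamp is at its stop. Backing off and lifting, then checking.

Request:
arm_command(
  translation=[
    [0, -10, 0],
    [0, -25, 0],
    [0, -25, 10],
    [0, -20, 40],
    [-10, -20, 40],
    [-10, -20, 40],
    [-10, -30, 0],
    [-10, -30, 0],
    [0, 0, 0],
    [0, 0, 0],
  ],
  dr=[
    [0, 0, 0],
    [0, 0, 0],
    [0, 0, 0],
    [0, 0, 0],
    [0, 0, 0],
    [0, 0, 0],
    [0, 0, 0],
    [0, 0, 0],
    [0, 0, 0],
    [0, 0, 0],
  ],
)

```text
clock: 13.5
eef_pos: [0.5598, -0.224, 0.2039]
tcp_rot: [1.0, -0.02, -0.001, -0.001]
ft_force: [0.1, 0.7, 0.2]
grip_width: 0.003
gripper_force: 0.0
```

```bash
python3 m.py u6; python3 - <<'E'
from h import *
p=capture("top");cv2.imwrite("pics/t6.png",cv2.resize(p["frame"][120:300,200:420,::-1],None,fx=3.3,fy=3.3,interpolation=cv2.INTER_CUBIC))
E
```

```text
pointer profile peak 0.1368015414258188
[122 120 101 111 143 126 101 110 114  99 116 174 117  96 110 115  99 111
 146 119  96 109 109  98 117 134 125  92 119 113  98 114 173 108  90 105
 138 216 205 143 109  92 106 117  96 110 142 110  95 113 116  96]
[235 236 236 236 235 235 233 233 234 234 234 235 235 236 236 232 226 217
 207 197 181 158 136 124 119 112 112 108  96  95  87  89  91  92 107 192
 183 180 201 106 119 135 148 159 165 183 201 218 229 234 236 235]
[ 0.56043196 -0.22271281  0.20390379] [-0.17678316 -0.10376696  0.39605181]
```

View pics/t6.png

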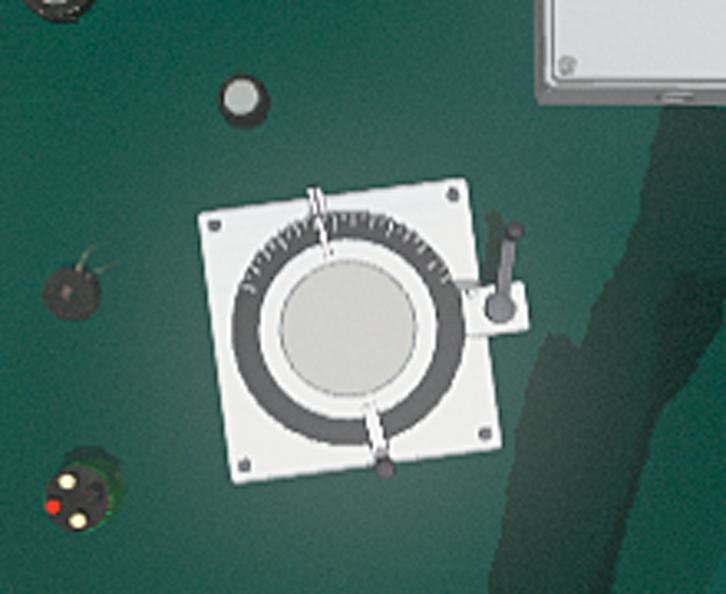

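The pointer at (322,230) lines up with the marker at (316,200), the clamp lever points up toward +x with its knob at (514,231), and nothing else has moved. One numeric cross-check from the knobs.

```bash
python3 - <<'E'
from h import *
p=capture("top");f=lambda x,y:(200+x/3.3-.35,120+y/3.3-.35)
K=atz(p,f(385,467),.098);M=atz(p,f(316,200),.054);T=atz(p,f(320,220),.062)
for o in ([.5392,.0814],[.5402,.0835]):
    a=lambda v:np.arctan2(v[1]-o[1],v[0]-o[0]); print("ring-by-knob",a(K)+np.pi if a(K)<0 else a(K)-np.pi,"marker",a(M),"tip",a(T))
v=atz(p,f(514,230),.096)-atz(p,f(500,306),.068);print("clamp",np.arctan2(v[1],v[0])+np.pi/2-.128,v)
E
```

```text
ring-by-knob 0.2601315279169998 marker 0.24975078677302842 tip 0.25800093243430444
ring-by-knob 0.2784712336498951 marker 0.23015668806706527 tip 0.23466674185341943
clamp 1.3039319618584044 [ 0.04968842 -0.00694465  0.028     ]
```

```bash
python3 -c "
from plant import *
print(close_job())"
```

```text
the job is handed in; nothing more can be done
None
```

I set the pointer on the marker (within about 0.02 rad by camera), pushed the clamp lever against its stop (about 1.30 rad), backed the arm clear and handed in the job at about 14 s. The judge's verdict wasn't shown.

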